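# Clip the wardrobe lamp into the pegboard and hold the battery tester on its contact

## Robot

A 6-joint arm with a two-finger parallel gripper is mounted at the origin on the work surface. World frame = base frame: x ahead of the robot, y to its left, z up, the work surface at z = 0. Lengths are in m, angles in rad, forces in N, time in s.
With the tool pointing down it reaches from about 0.275 to 0.825 m from the base axis. Payload 4.9 kg.
Tool frame: the origin (TCP) lies midway between the tips of the shut fingers; the grasp point (between the pads) lies 19 mm behind it; x points along the fingers, z is the direction in which the jaws open and shut, and the axes are right-handed (so a half turn about x gives the same grasp; the last joint's range is limited). The gripper opens to 85 mm and grips with 20 to 120 N. Pads are 22 mm wide; open, the fingers measure 114 mm over their backs; the gripper's body (76 mm by 85 mm) begins 54 mm behind the grasp point. The pads swing forward as they close: fully open they stand 13 mm farther back than shut.
Start: joints at [-1.383, 0.326, -0.193, 1.052, 0, 1.437], TCP at [0.174, -0.522, 0.231] pointing down, gripper open.
Joint ranges: [-2.65, 2.65], [-0.97, 1.79], [-1.3, 1.35], [-1.93, 2.1], [-1.47, 1.37], [-3.14, 3.14]. Speed limits (rad/s): [2.57, 2.57, 3.14, 3.14, 3.14, 3.14].

## Interface

Orientations are given as a 3x3 rotation matrix whose columns are the frame's x, y, z axes.
In Python, from cell import manip gives the robot as it stands. The module is installed in compiled form; this text tells all that it offers.
- The arm moves only by the shell command python3 -m jog 'ROWS' [OPENING]. ROWS is JSON, a list of rows, each an object with "dp": the shift along the tool's x, y, z in m, a list of three; "rot": the turn, a rotation vector about the tool's x, y, z in rad, a list of three. A call has 1 to 20 rows; each row shifts and turns the pose as measured when the row begins, along the tool's axes as they then stand; what a row does not reach is not made up. A row lasts 1/8 s, in which the tool goes at most 62.5 mm and 10.7 degrees, less where a joint would pass 70% of its speed; a pose out of reach is approached as far as the arm can. A call with a gripper value outside its range is refused whole. OPENING is the finger opening in m, from 0 to 0.0854, set as the call begins (- or left out, the last holds). The fingers move at their own pace and stop on an object; the grip force is fixed at half the most. Time passes only in rows, so rows that do not move let the fingers close. It gives the time, the measured TCP pose, the force and the opening at its end, in the units of the state.
- manip.get_state(): the state, without advancing time (a new reading comes with each control period).
- manip.camera(name): name is "scene" or "top"; returns a dict with "img" (480x640x3 uint8, red, green, blue), "depth" (480x640 float32, m along the optical axis (not along the pixel's ray), 0 where there is no reading), "mtx" (3x3 intrinsics, pixels), "pose" (4x4, takes a point from camera to world coordinates). Camera axes: x right, y down, z forward; pixel columns grow to the right and rows downward; lengths in m; the calibration is good to about 2 mm. A picture is of the moment at which its call begins.
- manip.sign_off(): hands the job in, once; it reports no verdict.
The state is a dict: "time_s": time; "joints": joint angles; "joint_velocities": joint speeds; "joint_torque": joint torques, N m; "tool_pos": TCP position; "orientation": TCP orientation; "contact_force": force on the tool from outside, world axes, zero at the start; "ft_torque": the same for the moment, N m; "finger_gap": finger opening in m.
Only numpy, scipy, OpenCV 4.12 (cv2) and the standard library are available. Lean on these libraries where they do the work, as an engineer would, in place of code of your own. Each camera call takes 0.05 s, during which the arm holds its last target.

## Task

Push the stick lamp down, brass contact upwards, into the two blue fork clips on the pegboard until it is fully home and both orange jaws have sprung back over it. Then take the yellow tester from its wooden stand and hold it upright with its sprung brass tip on the middle of the lamp's brass contact, pressing gently so that the tip is about half pushed in, and finish like that: still holding the tester there, not letting go. Leave the other things where they are.

Things in the scene. Friction and masses are not known exactly. Their poses are not given: they have to be found in the camera images.
- pegboard: White pegboard panel lying flat, fixed, 150 (its x) x 210 (its y) x 12 mm. Origin: centre of its underside. Four upright steel pegs, 6 mm thick, tops 46 mm above the shelf, at x = +62.5 mm, y = +-37.5 and +-87.5 mm. At x = -25 mm it carries two blue fork clips (y = +-52 mm) and between them a blue block 18 (x) x 40 (y) mm, top 26 mm above the shelf, on which the lamp's housing rests.
- fork_left (a point): Middle of the slot floor, 31 mm above the shelf, of the blue fork clip at the pegboard's +y. The fork is 16 mm long in y and about 40 mm over all in x; its slot, open upwards, is 20 mm wide in x (about 34 mm at the slanted lead-ins, which reach 67 mm above the shelf). The lamp's tube lies in both slots, along the pegboard's y.
- fork_right (a point): The same for the equal fork clip at the pegboard's -y.
- seat (a point): Point on top of that blue block, midway between the forks, 26 mm above the shelf: the lamp's origin comes here when it is fully home (axes as the pegboard's). The lamp can slide about 10 mm either way along the forks, which does not matter.
- jaw_left (a joint): Angle (rad) of the orange sprung jaw of the fork at the pegboard's +y: a 9.5 mm flap hinged on the fork's +x tine, 59 mm above the shelf, level across the slot at 0. It swings only down (to 1.5) when the tube is pushed on it, yields from about 1.5 N, needs up to about 4 N, and springs back to 0 once the tube is past, about 3 mm above home.
- jaw_right (a joint): The same for the fork at the pegboard's -y.
- lamp: Stick lamp, about 0.12 kg: cream-white round tube, 16 mm thick, 160 mm long along its y; in the middle a grey square housing 26 (x) x 68 (y) x 30 mm high; the tube's axis is 15 mm above the housing's underside. Origin: centre of that underside. It lies on its housing on the shelf, contact up, left or right of the pegboard; take it by the housing, across x.
- contact (a point): Middle of the brass contact, a 16 mm disc on top of the lamp's housing (30 mm above the lamp's origin).
- stand: Fixed wooden block 64 x 64 x 62 mm high with a 20 mm square hole down through it, in which the tester stands. Origin: centre of its underside.
- tester: Yellow battery tester, about 0.1 kg, upright in the stand, z up: square body 24 x 24 mm (sides along x and y), 70 mm high; below it a black stem, 15 mm thick, 32 mm long, then the brass tip. Origin: middle of the body's underside, which rests on the stand's top. Take it by the body from above and draw it 55 mm up to clear the stand.
- plunger (a joint): How far (m) the tester's sprung brass tip is pushed in along the tester's axis: 0 free, 0.012 fully in. It takes about 1.4 N to start moving and 0.35 N more per mm (3.5 N half in, 5.6 N fully in).
- probe_end (a point): The rounded end of the brass tip (6 mm thick); 50 mm below the tester's origin when free.
- glasses_case: Red sunglasses case, 62 x 160 x 35 mm, bystander. Origin: centre of the underside.
- shoe_tree: Wooden shoe tree, about 75 x 250 x 68 mm, bystander. Origin: under its middle.
- key_ring: Steel ring (about 28 mm) with two keys reaching some 50 mm from its middle, lying on the pegboard around the peg at x = +62.5, y = +37.5 mm, bystander. Origin: middle of the ring, underside.
- amber_bottle: Amber glass bottle, 54 mm in diameter, 130 mm high, bystander. Origin: centre of the underside.
- cream_jar: White cream jar with blue cap, 68 mm in diameter, 45 mm high, bystander. Origin: centre of the underside.

How it is judged:
On the way, in this order (a step that is already met when the one before it is completed fails the run):
1. the lamp sits in the forks with both jaws closed over it (z of lamp in the frame of seat between -0.004 and 0.004 m and horizontal distance between lamp and seat below 0.014 m and angle between the y axis of lamp and the y axis of pegboard, either way round below 0.12 rad and angle between lamp's own z axis and vertical below 0.12 rad and value of joint each of jaw_left, jaw_right below 0.2 rad), for 0.2 s.
2. the tester has been drawn out of its stand in the gripper (z of tester in the frame of stand above 0.11 m and contact force between tester and the fingers above 1 N), for 0.2 s.
At the end, for the whole second after the job is handed in: Lamp home on its seat (4 mm in height, 14 mm sideways, 7 deg), both jaws back below 0.2 rad. Gripper holds only the tester, still, upright within 8 deg, tip end within 7 mm of the contact's middle, pushed in 2.5 to 9.5 mm, 1 to 8 N on the lamp, touching nothing else (all of step 1 and distance between probe_end and contact below 0.007 m and angle between tester's own z axis and vertical below 0.14 rad and value of joint plunger between 0.0025 and 0.0095 m and contact force between tester and lamp between 1 and 8 N and contact force between tester and the fingers above 1 N and contact force between lamp and the fingers below 0.1 N and contact force between tester and pegboard below 0.1 N and contact force between tester and stand below 0.1 N and linear speed of each of tester, lamp below 0.02 m/s); the arm keeps its last pose, push and grip.
It fails at once if sunglasses case or shoe tree disturbed (moved 30 mm or tipped) (distance of any of glasses_case, shoe_tree from where it was at the start of the episode above 0.03 m or angle between any of glasses_case, shoe_tree's own z axis and vertical above 0.5 rad).
It fails at once if key ring disturbed (moved 30 mm or tipped) (distance of key_ring from where it was at the start of the episode above 0.03 m or angle between key_ring's own z axis and vertical above 0.5 rad).
It fails at once if amber bottle or cream jar disturbed (moved 30 mm or tipped) (distance of any of amber_bottle, cream_jar from where it was at the start of the episode above 0.03 m or angle between any of amber_bottle, cream_jar's own z axis and vertical above 0.5 rad).
It fails at once if the tester is pressed hard on the lamp (over 15 N) (contact force between tester and lamp above 15 N).
It also fails if it takes over 61 s, if anything falls off the work surface, if the arm or the gripper's body presses on something with over 40 N, if the wrist force passes 120 N, or if a joint passes its speed limit or range.

## Working session

There is one attempt and no reset: what is moved stays moved. The work goes in short steps, Python scripts to look and compute and a shell command to move; the robot and the scene stay as the last step left them, time stands still between calls to the robot, and variables do not carry over. Pictures are saved under pics/ and viewed, and the job is handed in when it is done.

```bash
mkdir -p pics; python3 - <<'E'
from cell import manip
import cv2,numpy as np
s=manip.get_state()
for k in s: print(k,np.round(s[k],3).tolist())
for n in ("scene","top"):
    c=manip.camera(n); cv2.imwrite(f"pics/{n}0.png",c["img"][:,:,::-1]); np.savez(f"{n}0.npz",**c)
    print(n,np.round(c["mtx"],1).tolist(),np.round(c["pose"],3).tolist())
E
```

```text
time_s 0.0
joints [-1.383, 0.327, -0.194, 1.052, -0.0, 1.437]
joint_velocities [-0.001, 0.0, 0.002, 0.001, -0.0, -0.001]
joint_torque [0.001, -44.34, 26.244, 0.016, 0.0, 0.0]
tool_pos [0.174, -0.521, 0.23]
orientation [[-0.0, 0.949, 0.316], [0.002, 0.316, -0.949], [-1.0, 0.0, -0.002]]
contact_force [-0.236, -0.961, 0.094]
ft_torque [0.02, 0.001, 0.036]
finger_gap 0.085
scene [[575.5, 0.0, 319.0], [0.0, 575.5, 237.2], [0.0, 0.0, 1.0]] [[-0.804, 0.366, -0.469, 1.332], [0.595, 0.492, -0.636, 0.952], [-0.002, -0.79, -0.613, 0.987], [0.0, 0.0, 0.0, 1.0]]
top [[553.1, 0.0, 316.9], [0.0, 553.1, 233.6], [0.0, 0.0, 1.0]] [[0.019, -0.99, 0.138, 0.449], [-1.0, -0.02, -0.011, 0.022], [0.014, -0.138, -0.99, 1.325], [0.0, 0.0, 0.0, 1.0]]
```

View pics/scene0.png

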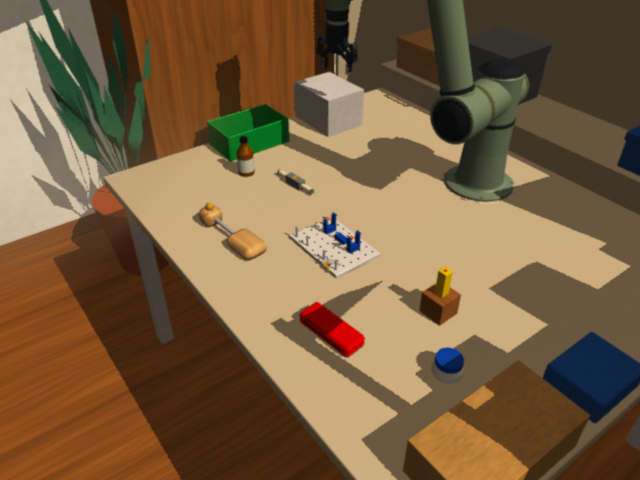

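View pics/top0.png

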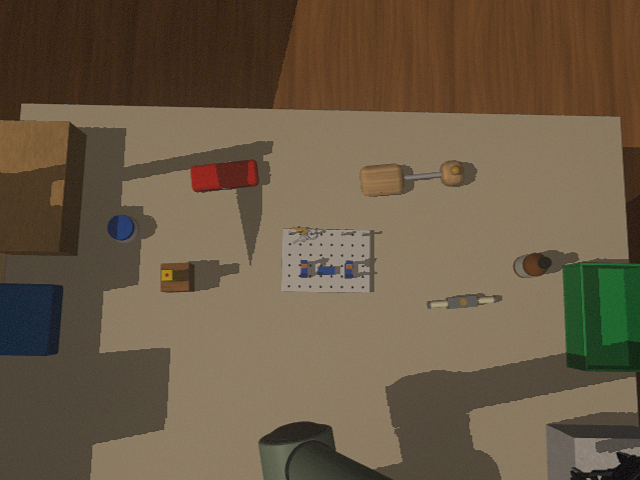

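```bash
cat > h.py <<'E'
import numpy as np,cv2
def ray(c,uv,z):
    uv=np.atleast_2d(np.asarray(uv,float)); K=c["mtx"];P=c["pose"]
    d=np.c_[(uv[:,0]-K[0,2])/K[0,0],(uv[:,1]-K[1,2])/K[1,1],np.ones(len(uv))]@P[:3,:3].T
    o=P[:3,3]; return o+d*((z-o[2])/d[:,2])[:,None]
def proj(c,p):
    p=np.atleast_2d(p);P=c["pose"];q=(p-P[:3,3])@P[:3,:3];K=c["mtx"]
    return np.c_[q[:,0]/q[:,2]*K[0,0]+K[0,2],q[:,1]/q[:,2]*K[1,1]+K[1,2]]
def cloud(c):
    v,u=np.mgrid[:480,:640];d=c["depth"];K=c["mtx"]
    q=np.stack([(u-K[0,2])/K[0,0]*d,(v-K[1,2])/K[1,1]*d,d],-1)
    return q@c["pose"][:3,:3].T+c["pose"][:3,3]
def crop(c,box,f,name):
    x0,y0,x1,y1=box; cv2.imwrite(name,cv2.resize(c["img"][y0:y1,x0:x1,::-1],None,fx=f,fy=f,interpolation=cv2.INTER_NEAREST))
E
python3 - <<'E'
from h import *
t=dict(np.load("top0.npz"));s=dict(np.load("scene0.npz"))
def tile(c,bs): 
    return [cv2.resize(c["img"][y:y+60,x:x+100,::-1],None,fx=4,fy=4,interpolation=cv2.INTER_NEAREST) for x,y in bs]
a=tile(t,[(276,230),(412,272),(130,246)]);b=tile(s,[(285,210),(250,155),(390,263)])
cv2.imwrite("pics/z.png",np.vstack([np.hstack([a[0],a[1]]),np.hstack([b[0],b[1]])]))
cv2.imwrite("pics/z2.png",np.hstack([a[2],b[2]]))
T=cloud(t);S=cloud(s)
for n,C in(("t",T),("s",S)):
    m=C[...,2]; print(n,np.median(m[(m>-.02)&(m<.02)]))
E
```

```text
t -0.0002164213680402316
s -0.0015009761375409103
```

View pics/z.png

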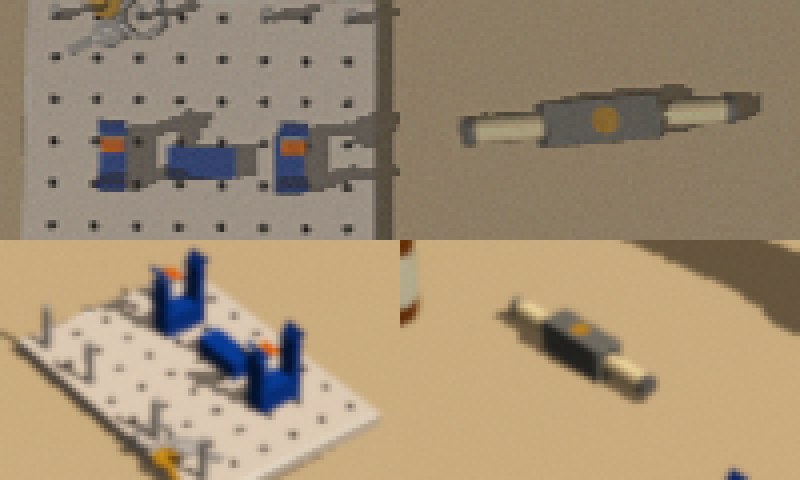

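View pics/z2.png

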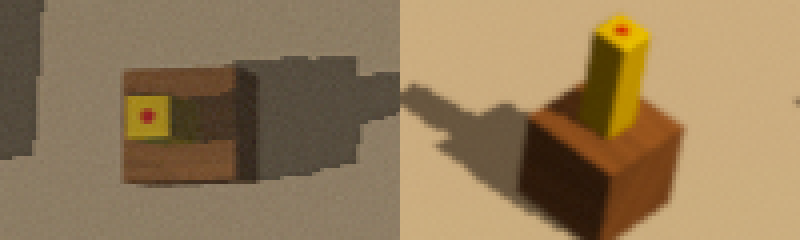

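```bash
cat >> h.py <<'E'
def comp(m,box):
    x0,y0,x1,y1=box; k=np.zeros(m.shape,np.uint8);k[y0:y1,x0:x1]=m[y0:y1,x0:x1]; return k
def hsv(c): return cv2.cvtColor(c["img"],cv2.COLOR_RGB2HSV)
def cen(m): v,u=np.nonzero(m); return np.array([u.mean(),v.mean()]),len(u)
def tri(c1,p1,c2,p2):
    A=[];b=[]
    for c,p in((c1,p1),(c2,p2)):
        o=c["pose"][:3,3];d=ray(c,p,0)[0]-o;d/=np.linalg.norm(d);M=np.eye(3)-np.outer(d,d);A.append(M);b.append(M@o)
    x=np.linalg.lstsq(np.vstack(A),np.hstack(b),rcond=None)[0]; return x
E
python3 - <<'E'
from h import *
t=dict(np.load("top0.npz"));s=dict(np.load("scene0.npz"))
H=hsv(t);Hs=hsv(s)
# pegboard white
h,sa,v=cv2.split(H)
T=cloud(t)
m=comp((sa<70)&(T[...,2]>0.006)&(T[...,2]<0.018),(270,220,385,300))
pts=np.argwhere(comp(((T[...,2]>0.007)).astype(np.uint8),(270,215,385,300)))[:,::-1]
# use white
q=ray(t,np.argwhere(m)[:,::-1],.012)[:,:2].astype(np.float32);print("board",cv2.minAreaRect(q),len(q))
# blue
for n,c,HH,box in(("t",t,H,(290,250,365,285)),("s",s,Hs,(310,205,370,260))):
    b=comp((HH[...,0]>105)&(HH[...,0]<130)&(HH[...,1]>130),box)
    k,l,st,ce=cv2.connectedComponentsWithStats(b)
    print(n,"blue",[(st[i].tolist(),ce[i].round(1).tolist()) for i in range(1,k) if st[i][4]>5])
    o=comp((HH[...,0]<14)&(HH[...,1]>150),box)
    k,l,st,ce=cv2.connectedComponentsWithStats(o)
    print(n,"jaw",[(st[i].tolist(),ce[i].round(1).tolist()) for i in range(1,k) if st[i][4]>5])
cc={}
for n,c,HH,box in(("t",t,H,(425,285,500,315)),("s",s,Hs,(285,170,310,195))):
    b=comp((HH[...,0]>10)&(HH[...,0]<22)&(HH[...,1]>(150 if n=="t" else 185)),box)
    k,l,st,ce=cv2.connectedComponentsWithStats(b)
    for i in range(1,k):
        if st[i][4]>5: print(n,"contact",st[i].tolist(),ce[i].round(1).tolist(),ray(c,ce[i],.03).round(4)[0])
tt={}
for n,c,HH,box in(("t",t,H,(150,260,185,290)),("s",s,Hs,(430,260,460,300))):
    b=comp(((HH[...,0]<10)|(HH[...,0]>170))&(HH[...,1]>190)&(HH[...,2]>120),box)
    k,l,st,ce=cv2.connectedComponentsWithStats(b)
    for i in range(1,k):
        if st[i][4]>1: print(n,"dot",st[i].tolist(),ce[i].round(1).tolist(),ray(c,ce[i],.132).round(4)[0])
# lamp long axis: housing cloud + tube
m=comp((T[...,2]>.02)&(T[...,2]<.045),(425,285,500,315)); p=T[m>0]; print("lampcloud",p.mean(0),cv2.minAreaRect(p[:,:2].astype(np.float32)))
m=comp((T[...,2]>.05)&(T[...,2]<.075),(155,255,200,295)); p=T[m>0]; print("stand",cv2.minAreaRect(p[:,:2].astype(np.float32)))
E
```

```text
board ((0.5668383836746216, -0.012964822351932526), (0.24579361081123352, 0.15684719383716583), 89.15653228759766) 4864
t blue [([301, 261, 6, 3, 11], [303.9, 261.6]), ([346, 262, 7, 2, 10], [349.1, 262.7]), ([319, 267, 15, 7, 88], [326.4, 270.0]), ([345, 266, 6, 8, 22], [347.5, 270.6]), ([302, 269, 5, 4, 20], [304.0, 270.5]), ([346, 277, 7, 1, 7], [349.0, 277.0])]
t jaw [([301, 265, 6, 3, 15], [303.9, 265.9]), ([347, 265, 6, 4, 14], [349.2, 266.9])]
s blue [([324, 213, 12, 21, 143], [329.8, 224.9]), ([335, 231, 25, 22, 248], [349.1, 241.4])]
s jaw [([326, 217, 4, 3, 8], [327.8, 217.9]), ([350, 236, 5, 3, 8], [352.0, 236.8])]
t contact [461, 299, 5, 6, 26] [463.0, 301.5] [ 0.477  -0.3368  0.03  ]
t dot [166, 274, 2, 3, 6] [166.5, 275.0] [0.5193 0.3292 0.132 ]
lampcloud [ 0.47690048 -0.33375651  0.02742025] ((0.4771121144294739, -0.3353181481361389), (0.025982804596424103, 0.16023656725883484), 5.916006088256836)
stand ((0.5202045440673828, 0.33042317628860474), (0.0641811266541481, 0.06596875935792923), 2.846548318862915)
```

```bash
python3 - <<'E'
from h import *
from scipy.optimize import least_squares
t=dict(np.load("top0.npz"));s=dict(np.load("scene0.npz"))
g=cv2.cvtColor(t["img"],cv2.COLOR_RGB2GRAY).astype(np.float32)
bh=cv2.morphologyEx(g,cv2.MORPH_BLACKHAT,np.ones((5,5)))
def pos(p,l): c,si=np.cos(p[2]),np.sin(p[2]); return np.c_[p[0]+c*l[:,0]-si*l[:,1],p[1]+si*l[:,0]+c*l[:,1]]
L=np.array([(x,y) for x in(-62.5,-37.5,-12.5,12.5,37.5) for y in(-87.5,-62.5,-37.5,-12.5,12.5,37.5,62.5,87.5)])/1e3
p=np.array([ray(t,(326,260.5),.012)[0,0],ray(t,(326,260.5),.012)[0,1],0.])
for it in range(4):
    w=np.c_[pos(p,L),np.full(len(L),.012)];uv=proj(t,w);ob=[];ii=[]
    for i,(u,v) in enumerate(uv):
        a,b=int(round(u)),int(round(v));r=3;W=bh[b-r:b+r+1,a-r:a+r+1].copy();W[W<12]=0
        if W.sum()<20: continue
        yy,xx=np.mgrid[b-r:b+r+1,a-r:a+r+1];ob.append(((W*xx).sum()/W.sum(),(W*yy).sum()/W.sum()));ii.append(i)
    ob=ray(t,ob,.012)[:,:2]
    p=least_squares(lambda q:(pos(q,L[ii])-ob).ravel(),p,loss="soft_l1",f_scale=.001).x
r=np.linalg.norm(pos(p,L[ii])-ob,axis=1);print("board",p.round(4),len(ii),np.median(r))
seat=pos(p,np.array([[-.025,0],[-.025,.052],[-.025,-.052]]));print("seat,forks",seat.round(4))
# checks: block centroid
print("block ray",ray(t,(326.4,270),.026)[0])
H=hsv(t)
# lamp via scene: grey housing + contact
crop(s,(270,165,325,200),14,"pics/lamp_s.png")
c=np.r_[ray(t,(463,301.5),.03)[0]];print("contact proj scene",proj(s,c), "tester dot proj scene",proj(s,ray(t,(166.5,275),.132)[0]))
print("seat proj scene",proj(s,[seat[0,0],seat[0,1],.026]))
print("jaws",[ray(t,q,.059)[0].round(4) for q in((303.9,265.9),(349.2,266.9))])
E
```

```text
board [ 0.5697 -0.0155  0.0047] 40 0.0004472407986892931
seat,forks [[ 0.5447 -0.0156]
 [ 0.5444  0.0364]
 [ 0.5449 -0.0676]]
block ray [ 0.54456977 -0.01706714  0.026     ]
contact proj scene [[294.50457386 176.11087572]] tester dot proj scene [[445.07505961 268.58430106]]
seat proj scene [[340.85742821 235.08349462]]
jaws [array([0.5505, 0.0356, 0.059 ]), array([ 0.5503, -0.0683,  0.059 ])]
```

View pics/lamp_s.png

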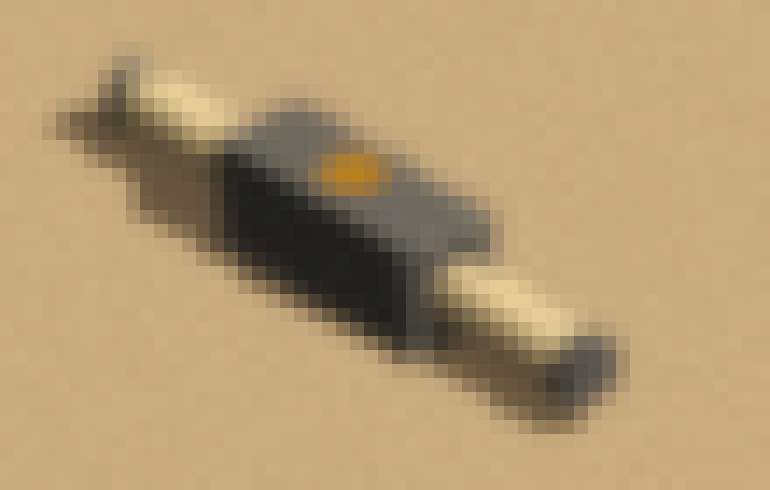

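The top view shows the board at pixels (282–370, 229–292), with its pegs on the far side. The lamp is at (463,301), yawed about 5.9°. The tester is at (166,275). The scene view agrees to within about 1 px.

I'll turn the tool first, then compute the shift.

```bash
python3 -m jog '[{"dp":[0,0,0],"rot":[-0.169,0,0]},{"dp":[0,0,0],"rot":[-0.169,0,0]},{"dp":[0,0,0],"rot":[-0.169,0,0]},{"dp":[0,0,0],"rot":[-0.169,0,0]},{"dp":[0,0,0],"rot":[-0.169,0,0]},{"dp":[0,0,0],"rot":[-0.169,0,0]},{"dp":[0,0,0],"rot":[-0.169,0,0]},{"dp":[0,0,0],"rot":[-0.169,0,0]},{"dp":[0,0,0],"rot":[0,0,0]}]'
cat >> h.py <<'E'
def go(target,psi=None):
    from cell import manip
    s=manip.get_state();R=np.array(s["orientation"]);p=np.array(s["tool_pos"])
    print("t",round(float(s["time_s"]),2),"pos",p.round(4),"zang",round(float(np.arctan2(R[1,2],R[0,2])),4),"xdown",R[:,0].round(3),"F",np.round(s["contact_force"],1),"gap",round(float(s["finger_gap"]),4))
    if target is not None: print("dp",(R.T@(np.array(target)-p)).round(4))
    if psi is not None:
        a=np.array([0,0,-1.]);z=np.array([np.cos(psi),np.sin(psi),0]);G=np.c_[a,np.cross(z,a),z]
        print("rot",cv2.Rodrigues(R.T@G)[0].ravel().round(4))
E
python3 -c "
from h import *
go([.477,-.336,.16],.103)"
```

```text
time_s: 1.23
tool_pos: [0.1732, -0.5179, 0.2262]
orientation: [[-0.002, -0.146, 0.989], [0.011, 0.989, 0.146], [-1.0, 0.011, -0.001]]
contact_force: [0.8, -0.0, -0.4]
finger_gap: 0.0855
t 1.23 pos [ 0.1732 -0.5179  0.2262] zang 0.1462 xdown [-0.002  0.011 -1.   ] F [ 0.8 -0.  -0.4] gap 0.0855
dp [0.0676 0.135  0.3271]
rot [ 0.0432 -0.0007 -0.0111]
```

```bash
python3 -m jog '[{"dp":[0,0.019,0.047],"rot":[0.006,0,-0.002]},{"dp":[0,0.019,0.047],"rot":[0.006,0,-0.002]},{"dp":[0,0.019,0.047],"rot":[0.006,0,-0.002]},{"dp":[0.01,0.019,0.047],"rot":[0.006,0,-0.002]},{"dp":[0.015,0.019,0.047],"rot":[0.006,0,-0.002]},{"dp":[0.02,0.019,0.047],"rot":[0.006,0,-0.002]},{"dp":[0.02,0.019,0.047],"rot":[0.006,0,-0.002]},{"dp":[0,0,0],"rot":[0,0,0]}]' >/dev/null
python3 -c "
from h import *
go([.477,-.336,.1],.103)"
```

```text
t 2.23 pos [ 0.4932 -0.3438  0.1584] zang 0.0733 xdown [-0.    -0.004 -1.   ] F [-0.6 -0.6 -0.3] gap 0.0849
dp [ 0.0584  0.0092 -0.0156]
rot [-0.0297 -0.0009  0.0043]
```

```bash
python3 -m jog '[{"dp":[0.025,0.0046,-0.0078],"rot":[-0.015,0,0.002]},{"dp":[0.025,0.0046,-0.0078],"rot":[-0.015,0,0.002]},{"dp":[0,0,0],"rot":[0,0,0]}]' 0.06 >/dev/null
python3 -c "
from h import *
go([.477,-.336,.007],.103)"
```

```text
t 2.6 pos [ 0.4758 -0.3365  0.1077] zang 0.0977 xdown [-0.002 -0.001 -1.   ] F [-1.   0.7 -0. ] gap 0.0598
dp [0.1007 0.0005 0.0014]
rot [-0.0053 -0.0018  0.0009]
```

```bash
python3 -m jog '[{"dp":[0.03,0,0],"rot":[-0.005,-0.002,0.001]},{"dp":[0.03,0,0.001],"rot":[0,0,0]},{"dp":[0.025,0,0],"rot":[0,0,0]},{"dp":[0.012,0,0],"rot":[0,0,0]},{"dp":[0,0,0],"rot":[0,0,0]}]' >/dev/null
python3 -c "
from h import *
go([.477,-.336,.007],.103)
from cell import manip
c=manip.camera('top');crop(c,(420,270,520,330),8,'pics/a.png')"
```

```text
t 3.23 pos [ 0.48   -0.3437  0.0155] zang 0.0918 xdown [ 0.008 -0.008 -1.   ] F [ 0.6 -0.3  0.5] gap 0.0598
dp [ 0.0084  0.008  -0.0023]
rot [-0.0112  0.0072  0.0088]
```

View pics/a.png

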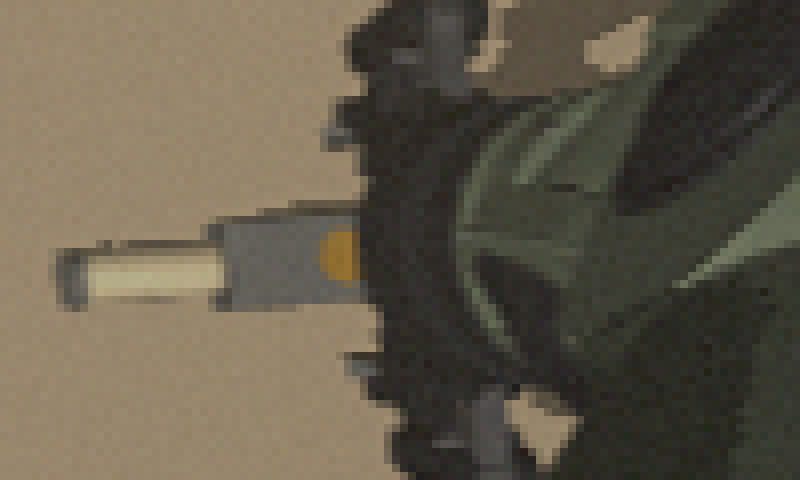

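```bash
python3 -m jog '[{"dp":[0.002,0.008,-0.002],"rot":[-0.011,0.007,0.009]},{"dp":[0,0,0],"rot":[0,0,0]},{"dp":[0.005,0,0],"rot":[0,0,0]},{"dp":[0,0,0],"rot":[0,0,0]}]' >/dev/null
python3 -c "
from h import *
go([.477,-.336,.007],.103)"
```

```text
t 3.77 pos [ 0.4791 -0.337   0.0115] zang 0.1035 xdown [ 0.004 -0.003 -1.   ] F [-0.3 -0.2 -0.2] gap 0.0596
dp [ 0.0045  0.0012 -0.002 ]
rot [0.0005 0.0035 0.0035]
```

```bash
python3 -m jog '[{"dp":[0.004,0.001,-0.002],"rot":[0,0.003,0.003]},{"dp":[0,0,0],"rot":[0,0,0]}]' 
python3 -m jog '[{"dp":[0,0,0],"rot":[0,0,0]},{"dp":[0,0,0],"rot":[0,0,0]},{"dp":[0,0,0],"rot":[0,0,0]},{"dp":[0,0,0],"rot":[0,0,0]},{"dp":[0,0,0],"rot":[0,0,0]},{"dp":[0,0,0],"rot":[0,0,0]}]' 0.01 >/dev/null
python3 -c "
from h import *
go([.477,-.336,.13],.103)"
```

```text
time_s: 4.03
tool_pos: [0.4768, -0.3362, 0.0072]
orientation: [[0.0, -0.103, 0.995], [-0.0, 0.995, 0.103], [-1.0, -0.0, 0.0]]
contact_force: [-0.6, 0.5, 0.9]
finger_gap: 0.0596
t 4.78 pos [ 0.4769 -0.3362  0.0073] zang 0.1034 xdown [ 0. -0. -1.] F [-0.2  0.9  0.3] gap 0.0251
dp [-1.227e-01  2.000e-04  1.000e-04]
rot [0.0004 0.0004 0.0002]
```

```bash
python3 -m jog '[{"dp":[-0.02,0,0],"rot":[0,0,0]},{"dp":[-0.04,0,0],"rot":[0,0,0]},{"dp":[-0.04,0,0],"rot":[0,0,0]},{"dp":[-0.02,0,0],"rot":[0,0,0]},{"dp":[0,0,0],"rot":[0,0,0]}]' >/dev/null
python3 -c "
from h import *
go([.5447,-.0156,.13],.005)"
```

```text
t 5.4 pos [ 0.4753 -0.3349  0.1285] zang 0.1033 xdown [-0.003  0.003 -1.   ] F [ 0.7 -0.2 -2.2] gap 0.0251
dp [-0.0007  0.3104  0.1019]
rot [ 0.0983 -0.0032 -0.0035]
```

```bash
python3 -m jog '[{"dp":[0,0.036,0.010],"rot":[0.012,0,0]},{"dp":[0,0.036,0.010],"rot":[0.012,0,0]},{"dp":[0,0.036,0.010],"rot":[0.012,0,0]},{"dp":[0,0.036,0.010],"rot":[0.012,0,0]},{"dp":[0,0.036,0.010],"rot":[0.012,0,0]},{"dp":[0,0.036,0.010],"rot":[0.012,0,0]},{"dp":[0,0.036,0.010],"rot":[0.012,0,0]},{"dp":[0,0.03,0.010],"rot":[0.012,0,0]},{"dp":[0,0,0],"rot":[0,0,0]}]' >/dev/null
python3 -c "
from h import *
go([.5447,-.0156,.12],.005)"
```

```text
t 6.53 pos [ 0.5329 -0.0381  0.1162] zang 0.0016 xdown [-0.019  0.01  -1.   ] F [ 0.  -0.6 -2. ] gap 0.0251
dp [-0.0038  0.0225  0.0118]
rot [-0.0035 -0.0194 -0.0098]
```

```bash
python3 -m jog '[{"dp":[0,0.0115,0.006],"rot":[0,-0.01,-0.005]},{"dp":[0,0.011,0.006],"rot":[-0.003,-0.009,-0.005]},{"dp":[0,0,0],"rot":[0,0,0]},{"dp":[0,0,0],"rot":[0,0,0]}]' >/dev/null
python3 -c "
from h import *
go([.5447,-.0156,.09],.005)
from cell import manip
for n in('top','scene'):
    c=manip.camera(n);np.savez(n+'1.npz',**c)
    crop(c,(280,220,380,295) if n=='top' else (270,170,390,260),6,'pics/b%s.png'%n)"
```

```text
t 7.03 pos [ 0.5442 -0.0155  0.1142] zang 0.0029 xdown [-0.002 -0.001 -1.   ] F [ 0.9  0.8 -0.8] gap 0.025
dp [ 0.0242 -0.      0.0006]
rot [-0.0021 -0.0021  0.0011]
```

View pics/btop.png

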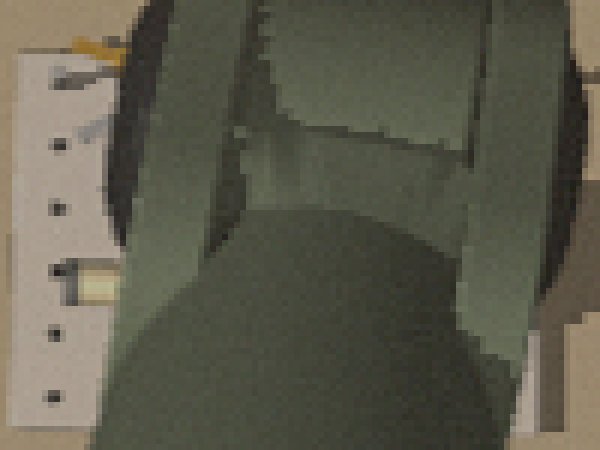

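View pics/bscene.png

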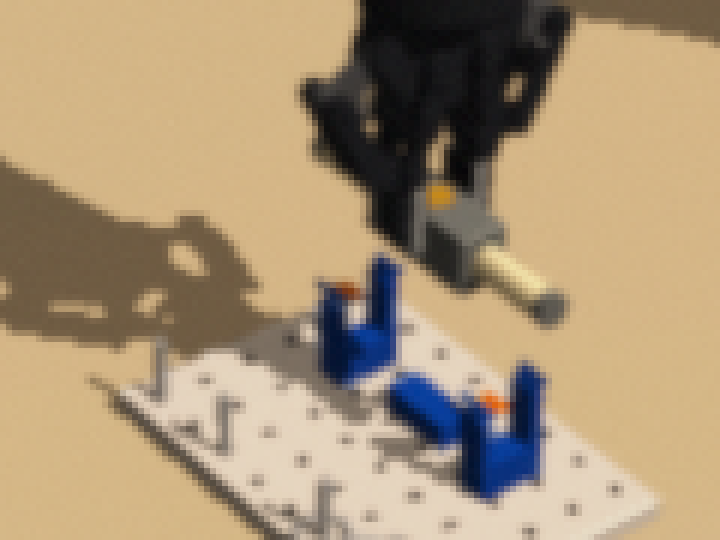

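```bash
python3 -c "
from h import *
t=dict(np.load('top1.npz'));s=dict(np.load('scene1.npz'))
print(proj(t,[.5442,.0645,.122]),proj(s,[.5442,.0645,.122]))
print(tri(t,(290.8,267),s,(361.5,220.5)))
"
```

```text
[[290.31155471 266.21293092]] [[361.29727893 220.55571869]]
[0.54259031 0.06343951 0.12085181]
```

```bash
python3 -m jog '[{"dp":[0.015,0,0.0005],"rot":[-0.002,-0.002,0.001]},{"dp":[0.015,0,0],"rot":[0,0,0]},{"dp":[0.01,0,0],"rot":[0,0,0]},{"dp":[0,0,0],"rot":[0,0,0]},{"dp":[0,0,0],"rot":[0,0,0]}]' >/dev/null
python3 -c "
from h import *
go([.5447,-.0156,.05],.005)"
```

```text
t 7.75 pos [ 0.5438 -0.0164  0.0705] zang 0.0032 xdown [-0.002  0.    -1.   ] F [ 0.3 -1.3 -2. ] gap 0.0251
dp [0.0205 0.0008 0.0009]
rot [-0.0018 -0.0017 -0.0003]
```

```bash
python3 -m jog '[{"dp":[0.008,0.001,0.001],"rot":[-0.002,-0.002,0]},{"dp":[0.008,0,0],"rot":[0,0,0]},{"dp":[0.008,0,0],"rot":[0,0,0]},{"dp":[0,0,0],"rot":[0,0,0]}]'
python3 -c "
from h import *
go([.5447,-.0156,.033],.005)"
```

```text
time_s: 8.25
tool_pos: [0.5441, -0.0154, 0.0468]
orientation: [[-0.0, -0.006, 1.0], [-0.001, 1.0, 0.006], [-1.0, -0.001, -0.0]]
contact_force: [-5.3, -0.4, 1.6]
finger_gap: 0.025
t 8.25 pos [ 0.5441 -0.0154  0.0468] zang 0.0056 xdown [-0.    -0.001 -1.   ] F [-5.3 -0.4  1.6] gap 0.025
dp [ 0.0138 -0.0002  0.0006]
rot [ 0.0006 -0.0003  0.0006]
```

```bash
python3 -m jog '[{"dp":[0.006,0,0],"rot":[0,0,0]},{"dp":[0.006,0,0],"rot":[0,0,0]},{"dp":[0.003,0,0],"rot":[0,0,0]},{"dp":[0,0,0],"rot":[0,0,0]}]'
python3 -c "
from h import *
go([.5447,-.0156,.033],.005)"
```

```text
time_s: 8.75
tool_pos: [0.5451, -0.0154, 0.0337]
orientation: [[0.002, -0.006, 1.0], [-0.001, 1.0, 0.006], [-1.0, -0.001, 0.002]]
contact_force: [0.0, -0.3, -1.5]
finger_gap: 0.025
t 8.75 pos [ 0.5451 -0.0154  0.0337] zang 0.0059 xdown [ 0.002 -0.001 -1.   ] F [ 0.  -0.3 -1.5] gap 0.025
dp [ 0.0007 -0.0002 -0.0004]
rot [0.0009 0.0023 0.001 ]
```

```bash
python3 -m jog '[{"dp":[0.002,0,0],"rot":[0.001,0.002,0.001]},{"dp":[0.001,0,0],"rot":[0,0,0]},{"dp":[0,0,0],"rot":[0,0,0]}]'
python3 -c "
from h import *
from cell import manip
for n in('top','scene'):
    c=manip.camera(n);np.savez(n+'2.npz',**c)
    crop(c,(280,220,380,295) if n=='top' else (290,190,390,265),6,'pics/c%s.png'%n)"
```

```text
time_s: 9.12
tool_pos: [0.5459, -0.0154, 0.0334]
orientation: [[0.002, -0.005, 1.0], [-0.0, 1.0, 0.005], [-1.0, -0.0, 0.002]]
contact_force: [-0.3, -0.0, -1.7]
finger_gap: 0.0248
```

View pics/cscene.png

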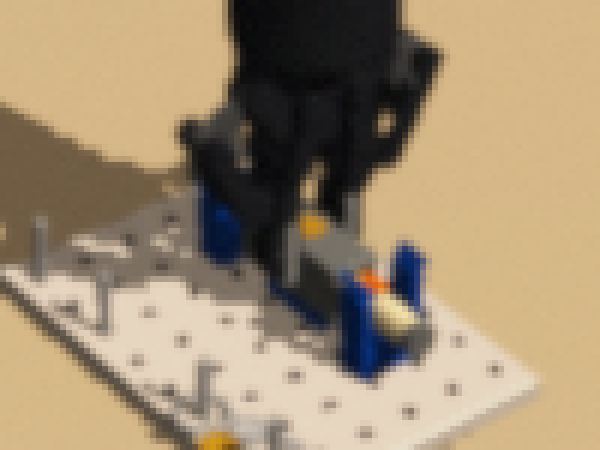

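```bash
python3 -m jog '[{"dp":[0.003,0,0],"rot":[0,0,0]},{"dp":[0.003,0,0],"rot":[0,0,0]},{"dp":[0.003,0,0],"rot":[0,0,0]},{"dp":[0.003,0,0],"rot":[0,0,0]}]'
```

```text
time_s: 9.72
tool_pos: [0.5461, -0.0155, 0.0332]
orientation: [[0.005, -0.006, 1.0], [-0.002, 1.0, 0.006], [-1.0, -0.002, 0.005]]
contact_force: [-11.6, 1.2, 33.7]
finger_gap: 0.0252
```

```bash
python3 -m jog '[{"dp":[0,0,0],"rot":[0,0,0]},{"dp":[0,0,0],"rot":[0,0,0]}]'
python3 -m jog '[{"dp":[0,0,0],"rot":[0,0,0]},{"dp":[0,0,0],"rot":[0,0,0]},{"dp":[0,0,0],"rot":[0,0,0]}]' 0.05
python3 -m jog '[{"dp":[-0.02,0,0],"rot":[0,0,0]},{"dp":[-0.04,0,0],"rot":[0,0,0]},{"dp":[-0.05,0,0],"rot":[0,0,0]},{"dp":[-0.06,0,0],"rot":[0,0,0]},{"dp":[-0.02,0,0],"rot":[0,0,0]},{"dp":[0,0,0],"rot":[0,0,0]}]'
python3 -c "
from h import *
from cell import manip
go([.5193,.3292,.23],.05)
for n in('top','scene'):
    c=manip.camera(n);np.savez(n+'3.npz',**c)
    crop(c,(280,220,380,295) if n=='top' else (290,190,390,265),6,'pics/d%s.png'%n)"
```

```text
time_s: 9.98
tool_pos: [0.5473, -0.0156, 0.0337]
orientation: [[0.008, -0.006, 1.0], [-0.002, 1.0, 0.006], [-1.0, -0.002, 0.008]]
contact_force: [-0.2, 0.1, -1.6]
finger_gap: 0.0251
time_s: 10.35
tool_pos: [0.5477, -0.0156, 0.0325]
orientation: [[0.007, -0.006, 1.0], [-0.002, 1.0, 0.006], [-1.0, -0.002, 0.007]]
contact_force: [0.2, 0.1, -0.0]
finger_gap: 0.0498
time_s: 11.1
tool_pos: [0.5458, -0.0153, 0.2265]
orientation: [[0.004, -0.005, 1.0], [-0.001, 1.0, 0.005], [-1.0, -0.001, 0.004]]
contact_force: [0.1, 0.3, 0.3]
finger_gap: 0.0503
t 11.1 pos [ 0.5458 -0.0153  0.2265] zang 0.0054 xdown [ 0.004 -0.001 -1.   ] F [0.1 0.3 0.3] gap 0.0503
dp [-0.0041  0.3446 -0.0246]
rot [-0.0446  0.0043  0.0015]
```

View pics/dscene.png

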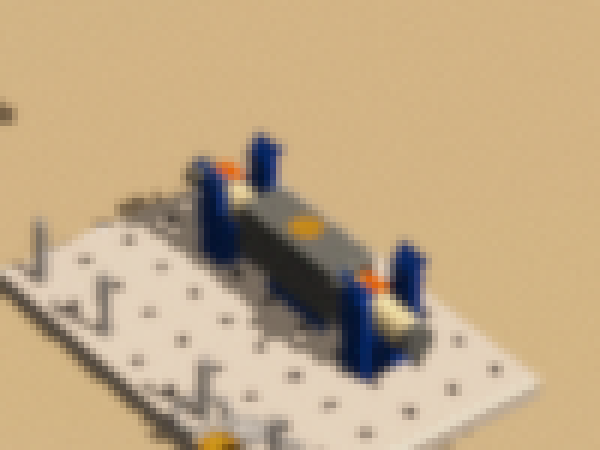

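View pics/dtop.png

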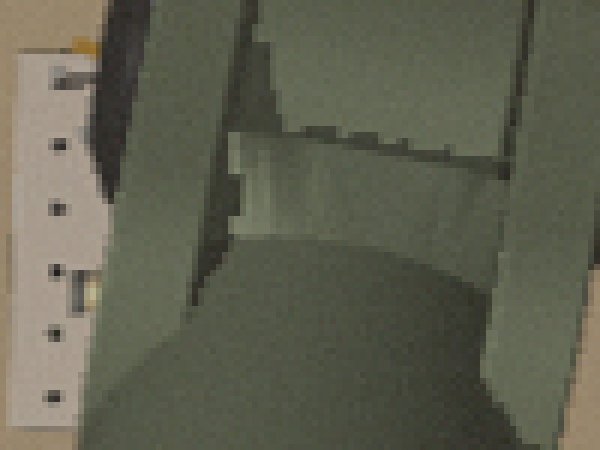

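```bash
python3 -c "
from h import *
t=dict(np.load('top0.npz'));s=dict(np.load('scene0.npz'))
print(tri(t,(166.5,275),s,(444.9,270)))
H=hsv(t);b=comp((H[...,0]>18)&(H[...,0]<35)&(H[...,1]>180)&(H[...,2]>110),(150,260,176,290));print(cen(b),ray(t,cen(b)[0],.132))
print(proj(s,[.5455,-.0155,.056]))
"
python3 -m jog '[{"dp":[0,0.042,-0.003],"rot":[-0.006,0,0]},{"dp":[0,0.042,-0.003],"rot":[-0.006,0,0]},{"dp":[0,0.042,-0.003],"rot":[-0.006,0,0]},{"dp":[0,0.042,-0.003],"rot":[-0.006,0,0]},{"dp":[0,0.042,-0.003],"rot":[-0.006,0,0]},{"dp":[0,0.042,-0.003],"rot":[-0.006,0,0]},{"dp":[0,0.042,-0.003],"rot":[-0.006,0,0]},{"dp":[0,0.03,-0.003],"rot":[0,0,0]},{"dp":[0,0,0],"rot":[0,0,0]}]' 0.055
python3 -c "
from h import *
go([.5198,.330,.2],.05)"
```

```text
[0.51963754 0.3299722  0.12846957]
(array([166.16842105, 274.83157895]), 95) [[0.51962632 0.32995542 0.132     ]]
[[340.87465    226.42155861]]
time_s: 12.32
tool_pos: [0.5029, 0.3152, 0.2036]
orientation: [[-0.028, -0.046, 0.999], [-0.008, 0.999, 0.045], [-1.0, -0.007, -0.028]]
contact_force: [-0.3, -1.0, 0.6]
finger_gap: 0.0552
t 12.32 pos [0.5029 0.3152 0.2036] zang 0.0455 xdown [-0.028 -0.008 -1.   ] F [-0.3 -1.   0.6] gap 0.0552
dp [0.003  0.014  0.0176]
rot [-0.0045 -0.0285  0.0067]
```

```bash
python3 -m jog '[{"dp":[0.003,0.014,0.0176],"rot":[-0.004,-0.0285,0.0067]},{"dp":[0,0,0],"rot":[0,0,0]},{"dp":[0.02,0,0],"rot":[0,0,0]},{"dp":[0.02,0,0],"rot":[0,0,0]},{"dp":[0,0,0],"rot":[0,0,0]}]'>/dev/null
python3 -c "
from h import *
go([.5198,.330,.085],.05)
from cell import manip
for n in('top','scene'):
    c=manip.camera(n)
    crop(c,(130,235,230,310) if n=='top' else (390,230,490,330),6,'pics/e%s.png'%n)"
```

```text
t 12.95 pos [0.5216 0.3265 0.156 ] zang 0.0447 xdown [-0.001 -0.002 -1.   ] F [ 1.2 -0.5 -0.4] gap 0.055
dp [ 0.0709  0.0037 -0.0015]
rot [-0.0053 -0.0013  0.0024]
```

View pics/escene.png

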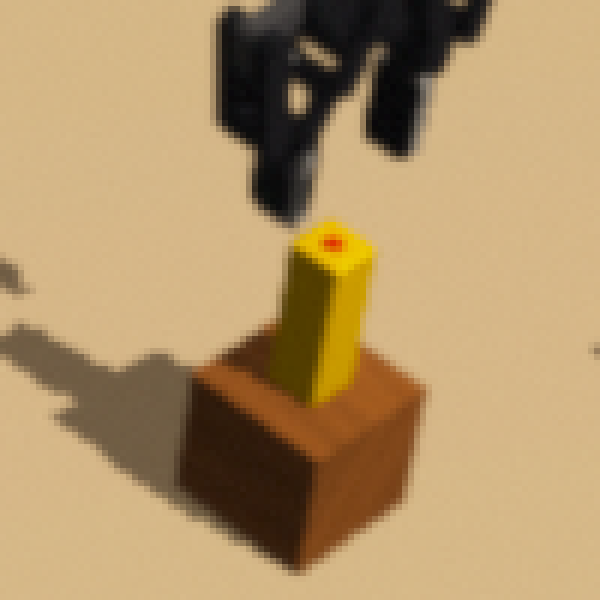

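Fingers stand on either side of the tester's top (scene crop, red dot at about (445,270)). Descending.

```bash
python3 -m jog '[{"dp":[0.02,0.0037,-0.0015],"rot":[-0.005,0,0.002]},{"dp":[0.02,0,0],"rot":[0,0,0]},{"dp":[0.015,0,0],"rot":[0,0,0]},{"dp":[0.008,0,0],"rot":[0,0,0]},{"dp":[0,0,0],"rot":[0,0,0]}]'>/dev/null
python3 -c "
from h import *
go([.5198,.330,.085],.05)"
```

```text
t 13.68 pos [0.5253 0.3317 0.0984] zang 0.0483 xdown [ 0.01   0.005 -1.   ] F [-1.1  0.5  0.2] gap 0.055
dp [ 0.0134 -0.0015 -0.0057]
rot [-0.0016  0.0099 -0.0043]
```

```bash
python3 -m jog '[{"dp":[0.007,-0.0015,-0.0057],"rot":[0,0.01,-0.004]},{"dp":[0.006,0,0],"rot":[0,0,0]},{"dp":[0,0,0],"rot":[0,0,0]}]'>/dev/null
python3 -c "
from h import *
go([.5198,.330,.085],.05)"
```

```text
t 14.05 pos [0.5201 0.3302 0.0858] zang 0.0484 xdown [ 0.001  0.001 -1.   ] F [-0.2  0.1 -0.2] gap 0.0546
dp [ 0.0008 -0.0002 -0.0003]
rot [-0.0016  0.0009 -0.0007]
```

```bash
python3 -m jog '[{"dp":[0,0,0],"rot":[0,0.001,0]},{"dp":[0,0,0],"rot":[0,0,0]},{"dp":[0,0,0],"rot":[0,0,0]},{"dp":[0,0,0],"rot":[0,0,0]},{"dp":[0,0,0],"rot":[0,0,0]},{"dp":[0,0,0],"rot":[0,0,0]}]' 0.01
python3 -m jog '[{"dp":[-0.02,0,0],"rot":[0,0,0]},{"dp":[-0.025,0,0],"rot":[0,0,0]},{"dp":[-0.025,0,0],"rot":[0,0,0]},{"dp":[-0.02,0,0],"rot":[0,0,0]},{"dp":[0,0,0],"rot":[0,0,0]},{"dp":[0,0,0],"rot":[0,0,0]}]'
python3 -c "
from h import *
go([.5458,-.0155,.18],.05)
from cell import manip
for n in('top','scene'):
    c=manip.camera(n);np.savez(n+'4.npz',**c)
    crop(c,(130,235,230,310) if n=='top' else (390,230,490,330),6,'pics/f%s.png'%n)"
```

```text
time_s: 14.8
tool_pos: [0.5203, 0.3303, 0.0861]
orientation: [[0.0, -0.048, 0.999], [0.001, 0.999, 0.048], [-1.0, 0.001, 0.0]]
contact_force: [-0.7, 0.8, -1.2]
finger_gap: 0.0237
time_s: 15.55
tool_pos: [0.519, 0.3296, 0.1765]
orientation: [[-0.003, -0.048, 0.999], [-0.001, 0.999, 0.048], [-1.0, -0.001, -0.003]]
contact_force: [-0.0, -0.3, -1.1]
finger_gap: 0.0233
t 15.55 pos [0.519  0.3296 0.1765] zang 0.0484 xdown [-0.003 -0.001 -1.   ] F [-0.  -0.3 -1.1] gap 0.0233
dp [-0.0033 -0.346   0.0101]
rot [-0.0016 -0.0032  0.0005]
```

View pics/fscene.png

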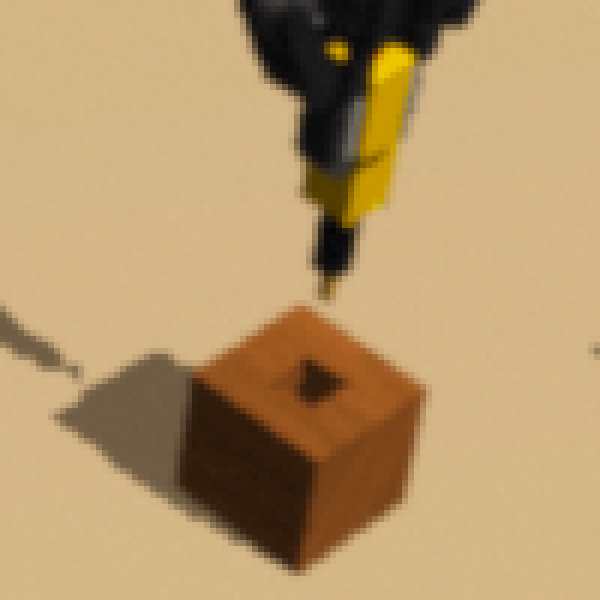

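```bash
python3 -c "
from h import *
s=dict(np.load('scene4.npz'));t=dict(np.load('top4.npz'))
print('tip pred',proj(s,[.519,.3296,.1024]))
H=hsv(s);b=comp((H[...,0]>10)&(H[...,0]<24)&(H[...,1]>195)&(H[...,2]>100),(332,222,350,236));print('contact scene',cen(b),ray(s,cen(b)[0],.056))
H=hsv(t);b=comp((H[...,0]>10)&(H[...,0]<24)&(H[...,1]>150),(315,255,340,280))
if b.sum():
  print('contact top',cen(b),ray(t,cen(b)[0],.056)); print(tri(t,cen(b)[0],s,cen(comp((hsv(s)[...,0]>10)&(hsv(s)[...,0]<24)&(hsv(s)[...,1]>195),(332,222,350,236)))[0]))
crop(t,(276,225,376,300),6,'pics/g.png')
"
python3 -m jog '[{"dp":[-0.005,-0.042,0.001],"rot":[0,0,0]},{"dp":[-0.002,-0.042,0.001],"rot":[0,0,0]},{"dp":[0,-0.042,0.001],"rot":[0,0,0]},{"dp":[0,-0.042,0.001],"rot":[0,0,0]},{"dp":[0,-0.042,0.001],"rot":[0,0,0]},{"dp":[0,-0.042,0.001],"rot":[0,0,0]},{"dp":[0,-0.03,0.001],"rot":[0,0,0]},{"dp":[0,0,0],"rot":[0,0,0]},{"dp":[0,0,0],"rot":[0,0,0]}]'>/dev/null
python3 -c "
from h import *
go([.5458,-.0155,.18],.03)"
```

```text
tip pred [[443.56927306 278.38913579]]
contact scene (array([340.5, 227.5]), 8) [[ 0.54931401 -0.01228652  0.056     ]]
contact top (array([326.40740741, 268.25925926]), 27) [[ 0.54635982 -0.01611689  0.056     ]]
[ 0.5464823  -0.01608807  0.05247512]
t 16.77 pos [0.5365 0.0403 0.1755] zang 0.0502 xdown [-0.015 -0.002 -1.   ] F [-1.   0.4  0.2] gap 0.0231
dp [-0.0046 -0.0562  0.0065]
rot [ 0.0202 -0.0148  0.0012]
```

View pics/g.png

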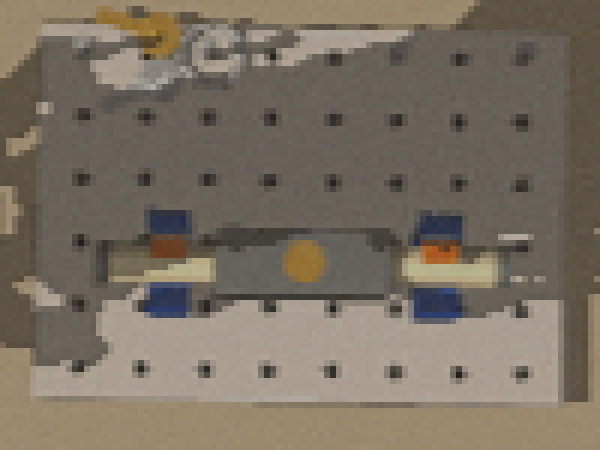

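The top view shows the lamp seated in both forks, with both orange jaws over the tube and the contact at (326.4,268.3). That puts the contact at (0.546,−0.016).

```bash
python3 -m jog '[{"dp":[-0.003,-0.028,0.005],"rot":[0.01,-0.008,0.001]},{"dp":[-0.002,-0.026,0.003],"rot":[0.01,-0.007,0]},{"dp":[0,0,0],"rot":[0,0,0]},{"dp":[0,0,0],"rot":[0,0,0]}]'>/dev/null
python3 -c "
from h import *
go([.5462,-.016,.14],.03)"
```

```text
t 17.27 pos [ 0.5463 -0.0091  0.1791] zang 0.0371 xdown [-0.002  0.002 -1.   ] F [ 0.2  0.  -0.7] gap 0.023
dp [ 0.039  -0.0069 -0.0002]
rot [ 0.0071 -0.0021 -0.0022]
```

```bash
python3 -m jog '[{"dp":[0.01,-0.007,0],"rot":[0.007,-0.002,-0.002]},{"dp":[0.015,0,0],"rot":[0,0,0]},{"dp":[0.01,0,0],"rot":[0,0,0]},{"dp":[0,0,0],"rot":[0,0,0]},{"dp":[0,0,0],"rot":[0,0,0]}]'>/dev/null
python3 -c "
from h import *
go([.5462,-.016,.135],.03)
from cell import manip
for n in('top','scene'):
    c=manip.camera(n);np.savez(n+'5.npz',**c)
    crop(c,(276,225,376,300) if n=='top' else (290,180,390,255),6,'pics/h%s.png'%n)
s=dict(np.load('scene5.npz'));print(proj(s,[.5462,-.016,.056]))
"
```

```text
t 17.9 pos [ 0.5452 -0.0139  0.1402] zang 0.0332 xdown [-0.003  0.001 -1.   ] F [-0.2  0.  -1.2] gap 0.0237
dp [ 0.0052 -0.0022  0.0009]
rot [ 0.0032 -0.0027 -0.0012]
[[340.556379   226.42521247]]
```

View pics/hscene.png

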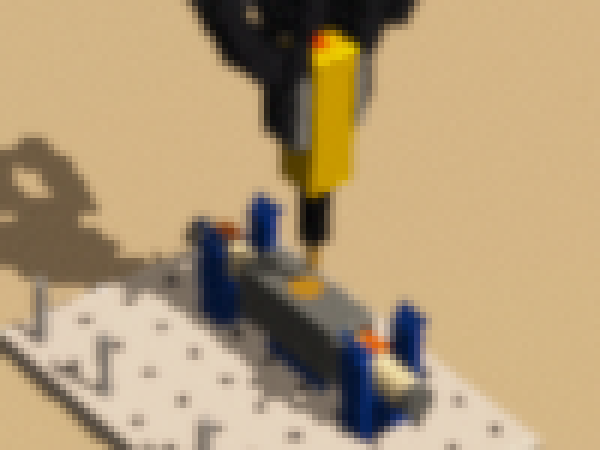

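```bash
python3 -m jog '[{"dp":[0.002,-0.0022,0.001],"rot":[0.003,-0.003,-0.001]},{"dp":[0,0,0],"rot":[0,0,0]},{"dp":[0.003,0,0],"rot":[0,0,0]},{"dp":[0,0,0],"rot":[0,0,0]}]'>/dev/null
python3 -c "
from h import *
go([.5462,-.016,.124],.03)"
```

```text
t 18.5 pos [ 0.5472 -0.0165  0.136 ] zang 0.0297 xdown [ 0.003 -0.    -1.   ] F [ 1.3 -0.5 -1.2] gap 0.0236
dp [ 0.012   0.0005 -0.001 ]
rot [-0.0003  0.0028  0.0004]
```

```bash
python3 -m jog '[{"dp":[0.003,0,-0.001],"rot":[0,0.003,0]},{"dp":[0.002,0,0],"rot":[0,0,0]},{"dp":[0,0,0],"rot":[0,0,0]},{"dp":[0.002,0,0],"rot":[0,0,0]},{"dp":[0,0,0],"rot":[0,0,0]}]'
python3 -c "
from h import *
go([.5462,-.016,.124],.03)"
```

```text
time_s: 19.12
tool_pos: [0.5463, -0.0165, 0.1288]
orientation: [[-0.0, -0.03, 1.0], [-0.0, 1.0, 0.03], [-1.0, -0.0, -0.0]]
contact_force: [0.5, 0.4, 1.2]
finger_gap: 0.0232
t 19.12 pos [ 0.5463 -0.0165  0.1288] zang 0.0298 xdown [-0. -0. -1.] F [0.5 0.4 1.2] gap 0.0232
dp [ 0.0048  0.0005 -0.0001]
rot [-0.0002 -0.0001  0.0004]
```

```bash
python3 -m jog '[{"dp":[0.002,0,0],"rot":[0,0,0]},{"dp":[0.0025,0,0],"rot":[0,0,0]},{"dp":[0,0,0],"rot":[0,0,0]},{"dp":[0,0,0],"rot":[0,0,0]}]'
python3 -c "
from h import *
go([.5462,-.016,.1243],.03)"
```

```text
time_s: 19.62
tool_pos: [0.5465, -0.0165, 0.1247]
orientation: [[0.001, -0.03, 1.0], [-0.001, 1.0, 0.03], [-1.0, -0.001, 0.001]]
contact_force: [-0.4, -0.3, 2.3]
finger_gap: 0.0236
t 19.62 pos [ 0.5465 -0.0165  0.1247] zang 0.0298 xdown [ 0.001 -0.001 -1.   ] F [-0.4 -0.3  2.3] gap 0.0236
dp [ 0.0004  0.0005 -0.0003]
rot [-0.0002  0.0006  0.0006]
```

```bash
python3 -m jog '[{"dp":[0,0,0],"rot":[0,0,0]},{"dp":[0,0,0],"rot":[0,0,0]},{"dp":[0,0,0],"rot":[0,0,0]},{"dp":[0,0,0],"rot":[0,0,0]}]' >/dev/null
python3 -c "
from h import *
from cell import manip
go(None)
f=[]
for i in range(5):
  for n in('top','scene'):
    c=manip.camera(n); f.append(manip.get_state()['contact_force'][2])
    if i==4: crop(c,(276,225,376,300) if n=='top' else (300,190,380,250),7,'pics/i%s.png'%n)
print(np.mean(f),np.std(f));go(None)
"
```

```text
t 20.12 pos [ 0.5465 -0.0165  0.1248] zang 0.0298 xdown [ 0.001 -0.001 -1.   ] F [-1.2 -1.   0.9] gap 0.0232
1.8044811293722014 0.34456965638688264
t 20.62 pos [ 0.5465 -0.0165  0.1248] zang 0.0298 xdown [ 0.001 -0.001 -1.   ] F [-0.3  0.6  2.4] gap 0.0237
```

View pics/iscene.png

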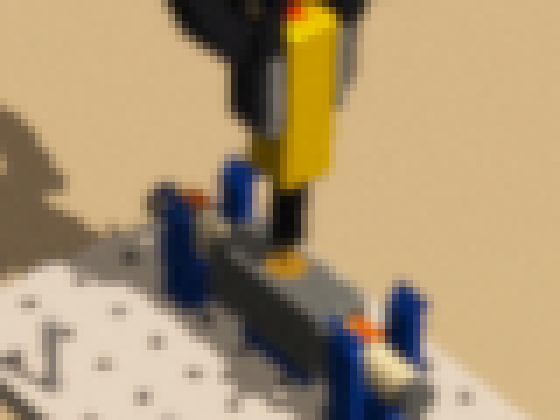

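View pics/itop.png

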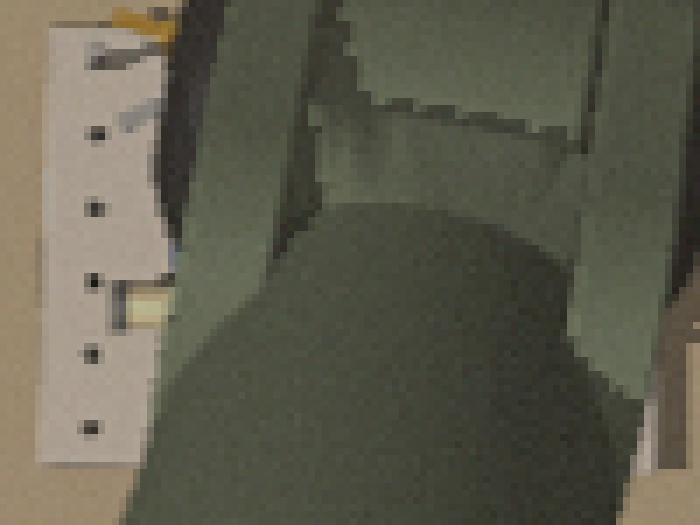

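```bash
python3 -c "
from h import *
from cell import manip
manip.sign_off();go(None)"
```

```text
the job is handed in; nothing more can be done
the job is handed in; nothing more can be done
```

The job is handed in at about 20.6 s of the 61 s allowed. The lamp is in the forks and the gripper is still holding the tester on its contact. `sign_off()` gives no verdict, so the checks below are my own.

**Lamp:** I pushed it down until it would go no further, at 34 N, with the measured height matching fully home. After release, both cameras showed it in the two slots with both orange jaws back over the tube. I didn't measure the jaw angles.

**Tester:** I drew it out of the stand by about 90 mm and lowered it over the measured middle of the contact.
- **Alignment:** the tool is about 0.5 mm from the contact point I estimated, upright within 0.1°, and the gripper is still closed on the body.
- **Push-in:** the force readings give about 3 N, or 4.5 mm. The height gives about 5.3 mm, and a blurry, rough look at the picture suggested 6 mm or more. All are within the 2.5 to 9.5 mm allowed.
- **Disagreement:** scene-camera pixels sat about 1 px (2–3 mm) off the predicted ones, the same for the tip and the contact.

**Other things:** I moved nothing else on purpose, but I didn't re-measure where the other objects stand.

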